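# Put the mixed-up incense jar lids back on their own jars

### The arm

A 6-joint arm with a two-finger parallel gripper is mounted at the origin on the work surface. World frame = base frame: x ahead of the robot, y to its left, z up, the work surface at z = 0. Lengths are in m, angles in rad, forces in N, time in s.
With the tool pointing down it reaches from about 0.375 to 0.9 m from the base axis. Payload 3.1 kg.
Tool frame: the origin (TCP) lies at the centre of the arm's flange, where the gripper is bolted on; the fingertips stand robot.tip_extent ahead of it and the grasp point (between the pads) lies 164 mm ahead of it (robot.tip_extent is the distance from the TCP to the fingertips, in m); z points along the fingers, y is the line along which they close (so a half turn about z gives the same grasp; the last joint's range is limited). The gripper opens to 87 mm and grips with 3 to 60 N. Pads are 19 mm wide; open, the fingers measure 117 mm over their backs; the gripper's body (75 mm by 190 mm) begins 51 mm behind the grasp point.
Start: joints at [1.103, 0.527, 1.433, -0, 1.181, -0.178], TCP at [0.178, 0.599, 0.405] pointing down, gripper open.
Joint ranges: [-3.08, 3.08], [-0.75, 2.2], [0.22, 2.44], [-1.43, 4.57], [0, 2.65], [-2.85, 2.85]. Speed limits (rad/s): [2.79, 2.79, 3.14, 3.14, 3.14, 3.14].

### API

Orientations are given as a unit quaternion [x, y, z, w].
In Python, from rig import get_obs, camera, hand_in, cut_out, robot gives the robot as it stands.
- The arm moves only by the tool step_arm, never from a script. Its argument "rows" is a list of rows, each a list of 6 numbers: the shift along the world's x, y, z in m, then the turn, a rotation vector about the world's x, y, z in degrees. A call has 1 to 12 rows; each row shifts and turns the commanded pose from where the row before left it; what a row does not reach is not made up. A row lasts 1/8 s, in which the tool goes at most 62.5 mm and 10.7 degrees, less where a joint would pass 70% of its speed; a pose out of reach is approached as far as the arm can. A call is refused whole if a number of a shift passes 0.0625 or a number of a turn 10.7, either way. A call with a gripper value outside its range is refused whole. "jaw" is the finger opening in m, from 0 to 0.087, set as the call begins (left out, the last holds). The fingers move at their own pace and stop on an object; "squeeze" is the grip in N (left out, the last holds). Time passes only in rows, so rows that do not move let the fingers close. It gives the time, the measured TCP pose, the force, the opening and the grip force at its end, in the units of the state.
- get_obs(): the state, without advancing time (a new reading comes with each control period).
- camera(name): name is "scene" or "top" or "wrist"; returns a dict with "pixels" (400x640x3 uint8, blue, green, red), "depth" (400x640 float32, m along the optical axis (not along the pixel's ray), 0 where there is no reading), "fov_y" (degrees; the focal length in pixels is half the picture's height over the tangent of half this angle, whatever the lens; pixels are square), "cx", "cy" (the principal point, pixels), "k1" (the pictures are not rectified: a ray, as slopes to the right and down, at radius r is drawn at 1 + k1 r^2 times it, then the intrinsics apply), "extrinsics" (4x4, takes a point from camera to world coordinates); the wrist camera has in their place "mount" (4x4, takes a point from camera to tool coordinates, whose origin is the TCP and whose axes are the flange's). Camera axes: x right, y up, looking along -z (the intrinsics and any distortion apply to the point x, -y, -z); pixel columns grow to the right and rows downward; lengths in m; the calibration is good to about 2 mm. A picture is of the moment at which its call begins: read the wrist's pose just before it.
- hand_in(): hands the job in; it is judged then, once.
Trained networks look in the newest picture that a camera, given by its name, has taken for a name from the list of things; names that differ only in an ending like _2 or _b are one class to them, and where a whole thing is asked for, a point or a joint stands for the part that bears it (a point fixed in the world has none). Each returns a list of dicts, best first, with "confidence" (0 to 1); they miss things now and then, are a little off and sometimes report something else, mostly with a low value. They report only what shows in the picture. A call takes as long as a camera call.
- cut_out(label, camera): "region" (400x640 bool, what is visible of it) and "extent" ([centre column, centre row, width, height] in pixels, round what is visible of it).
The state is a dict: "time": time; "q": joint angles; "joint_velocities": joint speeds; "joint_torque": joint torques, N m; "position": TCP position; "tool_rot": TCP orientation; "ft_force": force on the tool from outside, world axes, zero at the start; "moment": the same for the moment, N m; "grip_width": finger opening in m; "grip_force": force on a finger pad.
Only numpy, scipy, OpenCV 4.12 (cv2) and the standard library are available. Lean on these libraries where they do the work, as an engineer would, in place of code of your own. Each camera call takes 0.05 s, during which the arm holds its last target. There are 200 camera calls.

### The job

After refilling, the lids of the three incense jars were put back on the wrong jars: put each lid on the jar it belongs to, of the same ware and colour, seated flat. Rest a lid on the empty teak stand when you need a free spot, never on the bare counter, and lower the lids right side up rather than dropping them. Leave the jars, the singing bowl, the cone dish and the brass tube holder standing where they are.

Things in the scene. Friction and masses are not known exactly. Their poses are not given: they have to be found in the camera images.
- porcelain_lid: Loose porcelain lid, 0.12 kg: white porcelain with blue painted bands and dots, blue knob. On a wrong jar at the start. Round about z, from its origin (centre of the underside) up: tapered spigot, radius 15 growing to 21 mm, 10 mm deep; flat cap 76 mm across, at 10 to 17 mm; upright round knob 22 mm across, at 17 to 42 mm. Take it by the knob from above, fingertips just over the cap.
- copper_lid: Loose copper lid, 0.12 kg: reddish-brown copper, dark copper knob. On a wrong jar at the start. Round about z, from its origin (centre of the underside) up: tapered spigot, radius 15 growing to 21 mm, 10 mm deep; flat cap 76 mm across, at 10 to 17 mm; upright round knob 22 mm across, at 17 to 42 mm. Take it by the knob from above, fingertips just over the cap.
- celadon_lid: Loose celadon lid, 0.12 kg: plain pale-green celadon glaze, darker green knob. On a wrong jar at the start. Round about z, from its origin (centre of the underside) up: tapered spigot, radius 15 growing to 21 mm, 10 mm deep; flat cap 76 mm across, at 10 to 17 mm; upright round knob 22 mm across, at 17 to 42 mm. Take it by the knob from above, fingertips just over the cap.
- porcelain_jar: Loose squat porcelain jar, 0.7 kg: white porcelain with blue painted bands and dots. Round, 104 mm across at the belly (seen all round the lid from above), 75 mm high, mouth 60 mm wide, wall 4 mm. Origin: centre of its underside, z up. All jars and lids have one size: seated, the cap rests on the rim, the spigot has 9 mm of play all round and the lid's origin is 65 mm above the jar's.
- copper_jar: Loose squat copper jar, 0.7 kg: reddish-brown copper. Round, 104 mm across at the belly (seen all round the lid from above), 75 mm high, mouth 60 mm wide, wall 4 mm. Origin: centre of its underside, z up. All jars and lids have one size: seated, the cap rests on the rim, the spigot has 9 mm of play all round and the lid's origin is 65 mm above the jar's.
- celadon_jar: Loose squat celadon jar, 0.7 kg: plain pale-green celadon glaze. Round, 104 mm across at the belly (seen all round the lid from above), 75 mm high, mouth 60 mm wide, wall 4 mm. Origin: centre of its underside, z up. All jars and lids have one size: seated, the cap rests on the rim, the spigot has 9 mm of play all round and the lid's origin is 65 mm above the jar's.
- lid_stand: Fixed low round teak stand on three feet, 116 mm across, empty: a place to rest a lid. Origin: centre of its underside on the counter; its flat floor is 25 mm above the origin, 108 mm across inside a rim that rises 6 mm above the floor. A lid stands on it on its spigot, the cap clear above the rim.
- singing_bowl: Bystander: loose open hammered copper bowl, 112 mm across, 52 mm high, no lid or knob. Origin: centre of its underside.
- cone_dish: Bystander: loose shallow white porcelain dish with a blue floor and one incense cone in it, 84 mm across, 18 mm high (the cone's tip 22 mm). Origin: centre of its underside.
- tube_holder: Bystander: loose upright slim brass tube, 24 mm across, on a 54 mm round foot, 92 mm high in all. Origin: centre of its underside.

How it is judged:
By the outcome, as a careful person would: the job done as asked, in the order asked, and still so for the second after the job is handed in, with the robot touching nothing.
It also fails if it takes over 96 s, if anything falls off the work surface, if the arm or the gripper's body presses on something with over 40 N, if the wrist force passes 120 N, or if a joint passes its speed limit or range.

## Working session

There is one attempt and no reset: what is moved stays moved. The work goes in short steps, Python scripts to look and compute and a tool call to move; the robot and the scene stay as the last step left them, time stands still between calls to the robot, and variables do not carry over. Pictures are saved under pics/ and viewed, at most 14 in all, crops included, and the job is handed in when it is done.

Besides the shell and the picture viewer there is one more tool, called after "Request:" by a JSON object that holds its "name" and its "arguments". step_arm: Moves the arm, as the interface text tells. Its arguments: {"type":"object","properties":{"rows":{"type":"array"},"jaw":{"type":"number"},"squeeze":{"type":"number"}},"required":["rows"]}

```bash
mkdir -p pics; ls; cat > h.py <<'E'
import numpy as np, cv2
from rig import get_obs, camera, cut_out, robot
from scipy.spatial.transform import Rotation as R
def world(c, obs=None):
    """HxWx3 world points of a depth picture"""
    h,w=c["depth"].shape; f=h/2/np.tan(np.radians(c["fov_y"])/2)
    u,v=np.meshgrid(np.arange(w),np.arange(h))
    K=np.array([[f,0,c["cx"]],[0,f,c["cy"]],[0,0,1]])
    p=cv2.undistortPointsIter(np.stack([u,v],-1).reshape(-1,1,2).astype(float),K,np.array([c["k1"],0,0,0,0.]),None,None,(3,50,1e-9)).reshape(h,w,2)
    d=c["depth"]; P=np.stack([p[...,0]*d,-p[...,1]*d,-d,np.ones_like(d)],-1)
    if "mount" in c:
        T=np.eye(4); T[:3,:3]=R.from_quat(obs["tool_rot"]).as_matrix(); T[:3,3]=obs["position"]; T=T@c["mount"]
    else: T=c["extrinsics"]
    return (P@T.T)[...,:3]
E
python3 - <<'E'
from h import *
o=get_obs(); print({k:np.round(v,3) for k,v in o.items()}); print(robot.tip_extent)
for n in ["top","scene"]:
    c=camera(n); cv2.imwrite(f"pics/{n}0.png",c["pixels"]); W=world(c)
    print(n,c["k1"],c["fov_y"])
    for l in "porcelain_lid copper_lid celadon_lid porcelain_jar copper_jar celadon_jar lid_stand singing_bowl cone_dish tube_holder".split():
        for r in cut_out(l,n)[:3]:
            m=r["region"]&(c["depth"]>0); p=W[m]
            if len(p): print(l,round(r["confidence"],2),np.round(r["extent"]),"med",np.round(np.median(p,0),3),"mid",np.round((np.percentile(p,2,0)+np.percentile(p,98,0))/2,3),"z98",np.round(np.percentile(p[:,2],98),3), len(p))
E
```

```text
pics
{'time': np.float64(0.0), 'q': array([ 1.104,  0.528,  1.434, -0.   ,  1.181, -0.178]), 'joint_velocities': array([ 0.001,  0.   , -0.   ,  0.003, -0.001, -0.001]), 'joint_torque': array([ 1.0000e-03, -4.4004e+01, -1.7659e+01,  6.3000e-02,  5.8000e-02,
       -0.0000e+00]), 'position': array([0.178, 0.599, 0.404]), 'tool_rot': array([ 0.144,  0.99 , -0.001, -0.   ]), 'ft_force': array([ 0.607,  0.337, -0.248]), 'moment': array([ 0.007, -0.005, -0.006]), 'grip_force': np.float64(0.0), 'grip_width': np.float64(0.087)}
0.1822
top -0.019062375253278908 51.398237136077924
porcelain_lid 0.58 [203. 201.  37.  34.] med [0.552 0.286 0.083] mid [0.552 0.289 0.094] z98 0.108 858
copper_lid 0.84 [456. 240.  32.  35.] med [ 0.459 -0.266  0.083] mid [ 0.459 -0.269  0.093] z98 0.108 940
celadon_lid 0.86 [357. 190.  30.  34.] med [ 0.574 -0.056  0.083] mid [ 0.575 -0.057  0.094] z98 0.108 877
celadon_lid 0.63 [289. 136.  47.  48.] med [0.722 0.102 0.013] mid [0.713 0.1   0.027] z98 0.053 1732
porcelain_jar 0.62 [356. 191.  54.  45.] med [ 0.562 -0.048  0.052] mid [ 0.577 -0.059  0.041] z98 0.08
[... 1539 characters left out ...]
  41.  26.] med [0.575 0.257 0.048] mid [0.557 0.275 0.035] z98 0.07 848
celadon_jar 0.77 [197. 249.  44.  37.] med [ 0.491 -0.282  0.05 ] mid [ 0.476 -0.271  0.037] z98 0.069 1141
lid_stand 0.9 [332. 179.  43.  33.] med [0.437 0.13  0.024] mid [0.433 0.134 0.017] z98 0.031 1126
singing_bowl 0.6 [404. 235.  51.  40.] med [0.704 0.114 0.029] mid [0.714 0.097 0.027] z98 0.052 1744
cone_dish 0.87 [248. 315.  43.  37.] med [ 0.658 -0.277  0.01 ] mid [ 0.662 -0.279  0.011] z98 0.019 1140
cone_dish 0.35 [197. 250.  48.  38.] med [ 0.491 -0.283  0.05 ] mid [ 0.476 -0.271  0.037] z98 0.069 1143
tube_holder 0.66 [256. 196.  22.  44.] med [ 0.397 -0.074  0.029] mid [ 0.392 -0.071  0.046] z98 0.091 495
```

```bash
cat > fit.py <<'E'
from h import *
from scipy.optimize import least_squares
def circ(xy,r,c0):
    return least_squares(lambda c:np.hypot(*(xy-c).T)-r,c0,loss="soft_l1",f_scale=.001).x
def edge(W,c0,z0,z1,rad,cam=None):
    """centre of a disc whose points lie in z0..z1: median of the bounding extents"""
    m=(W[...,2]>z0)&(W[...,2]<z1)&(np.hypot(W[...,0]-c0[0],W[...,1]-c0[1])<rad)
    p=W[m][:,:2]; (x,y),r=cv2.minEnclosingCircle(p.astype(np.float32)) if len(p)>3 else ((0,0),0)
    return np.round([x,y,r,*p.mean(0)],4),len(p)
E
python3 - <<'E'
from fit import *
sites=dict(copperjar=(.553,.287),porcjar=(.575,-.058),celjar=(.460,-.269))
for n in ["top","scene"]:
    c=camera(n); W=world(c)
    for k,s in sites.items():
        print(n,k,"knob",*edge(W,s,.1,.115,.03),"cap",*edge(W,s,.079,.087,.06),"belly",*edge(W,s,.02,.068,.07))
    print(n,"stand",*edge(W,(.433,.138),.018,.04,.075))
E
```

```text
top copperjar knob [0.5531 0.2894 0.011  0.553  0.2883] 77 cap [0.5528 0.2891 0.0381 0.5527 0.2881] 760 belly [0.5505 0.2876 0.053  0.5406 0.2676] 675
top porcjar knob [ 0.5751 -0.0576  0.011   0.5748 -0.0572] 75 cap [ 0.5751 -0.0572  0.038   0.5745 -0.0573] 787 belly [ 0.5741 -0.0572  0.0525  0.5639 -0.052 ] 671
top celjar knob [ 0.459  -0.2686  0.0107  0.4588 -0.268 ] 87 cap [ 0.4588 -0.2691  0.0381  0.4588 -0.2682] 823 belly [ 0.4593 -0.2663  0.0527  0.4599 -0.2445] 711
top stand [0.4333 0.138  0.0581 0.433  0.1381] 1955
scene copperjar knob [0.5556 0.2857 0.0119 0.5561 0.2857] 41 cap [0.5534 0.2859 0.0398 0.5575 0.2825] 308 belly [0.5521 0.2824 0.0535 0.5694 0.2607] 742
scene porcjar knob [ 0.5746 -0.0607  0.0112  0.5763 -0.0614] 64 cap [ 0.5761 -0.0591  0.0393  0.5797 -0.0635] 492 belly [ 0.5756 -0.0607  0.0529  0.5968 -0.0784] 977
scene celjar knob [ 0.4607 -0.2701  0.0121  0.4611 -0.2708] 73 cap [ 0.46   -0.2694  0.0389  0.4648 -0.2726] 565 belly [ 0.4614 -0.268   0.0525  0.4874 -0.2787] 1083
scene stand [0.4337 0.1346 0.0617 0.4344 0.1341] 999
```

View pics/top0.png

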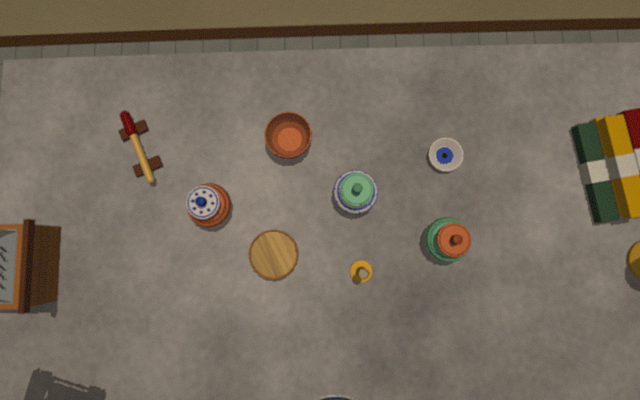

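Request:
{"name": "step_arm", "arguments": {"rows": [[0.0418,-0.0346,-0.008,0,0,0],[0.0418,-0.0346,-0.008,0,0,0],[0.0418,-0.0346,-0.008,0,0,0],[0.0418,-0.0346,-0.008,0,0,0],[0.0418,-0.0346,-0.008,0,0,0],[0.0418,-0.0346,-0.008,0,0,0],[0.0418,-0.0346,-0.008,0,0,0],[0.0418,-0.0346,-0.008,0,0,0],[0.0418,-0.0346,-0.008,0,0,0],[0,0,0,0,0,0],[0,0,0,0,0,0]], "jaw": 0.05, "squeeze": 15}}

```text
time: 2.58
position: [0.5538, 0.2876, 0.3325]
tool_rot: [0.144, 0.99, -0.0, -0.001]
ft_force: [0.2, 0.2, 0.1]
grip_width: 0.0504
grip_force: 0.0
```

```bash
cat > wr.py <<'E'
from fit import *
import sys
s=tuple(map(float,sys.argv[1:3])); o=get_obs(); c=camera("wrist"); W=world(c,o)
print("tcp",np.round(o["position"],4),np.round(o["tool_rot"],4),"grip",o["grip_width"],o["grip_force"],"f",np.round(o["ft_force"],1))
for a,b,r,n in [(.1,.115,.03,"knob"),(.079,.087,.06,"cap"),(.02,.077,.07,"jar")]: print(n,*edge(W,s,a,b,r))
if len(sys.argv)>3: cv2.imwrite("pics/"+sys.argv[3],c["pixels"])
E
python3 wr.py .554 .2875 w1.png
```

```text
tcp [0.5538 0.2876 0.3325] [ 1.443e-01  9.895e-01 -0.000e+00 -7.000e-04] grip 0.050399294985666324 0.0 f [0.2 0.2 0.1]
knob [0.5542 0.2885 0.011  0.5529 0.2889] 879
cap [0.5541 0.2887 0.038  0.5514 0.2894] 7464
jar [0.5515 0.287  0.0525 0.5243 0.2917] 4438
```

View pics/w1.png

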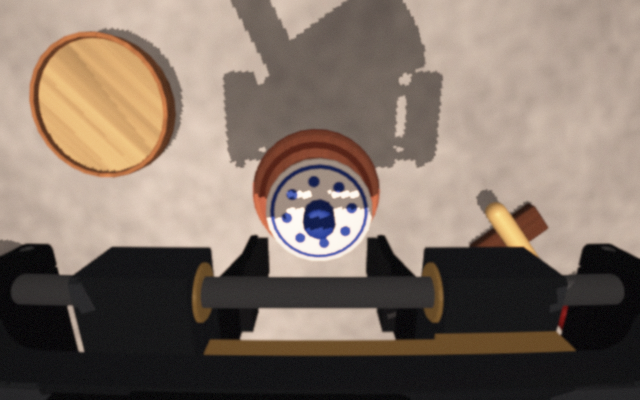

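Request:
{"name": "step_arm", "arguments": {"rows": [[0,0.001,-0.02,0,0,0],[0,0,-0.02,0,0,0],[0,0,-0.015,0,0,0],[0,0,-0.0095,0,0,0],[0,0,0,0,0,0],[0,0,0,0,0,0]]}}

```text
time: 3.38
position: [0.5544, 0.2889, 0.2688]
tool_rot: [0.144, 0.99, 0.0, 0.001]
ft_force: [-0.9, 0.2, 0.5]
grip_width: 0.0497
grip_force: 0.0
```

Request:
{"name": "step_arm", "arguments": {"rows": [[0,0,0,0,0,0],[0,0,0,0,0,0],[0,0,0,0,0,0],[0,0,0,0,0,0],[0,0,0,0,0,0],[0,0,0,0,0,0]], "jaw": 0.01, "squeeze": 15}}

```text
time: 4.12
position: [0.5542, 0.2887, 0.2684]
tool_rot: [0.144, 0.99, 0.0, 0.0]
ft_force: [0.2, 0.6, 1.3]
grip_width: 0.0215
grip_force: 15.0
```

Request:
{"name": "step_arm", "arguments": {"rows": [[0,0,0.01,0,0,0],[0,0,0.02,0,0,0],[0,0,0.03,0,0,0],[0,0,0.01,0,0,0],[-0.015,-0.019,0,0,0,0],[-0.03,-0.038,0,0,0,0],[-0.03,-0.038,0,0,0,0],[-0.03,-0.038,0,0,0,0],[-0.0155,-0.0185,0,0,0,0],[0,0,0,0,0,0]]}}

```text
time: 5.38
position: [0.4323, 0.1363, 0.3381]
tool_rot: [0.145, 0.989, -0.0, -0.001]
ft_force: [0.2, -0.5, -1.1]
grip_width: 0.0217
grip_force: 15.0
```

Request:
{"name": "step_arm", "arguments": {"rows": [[0,0,-0.02,0,0,0],[0,0,-0.03,0,0,0],[0,0,-0.03,0,0,0],[0,0,-0.015,0,0,0],[0,0,-0.006,0,0,0],[0,0,-0.005,0,0,0],[0,0,0,0,0,0],[0,0,0,0,0,0],[0,0,0,0,0,0]]}}

```text
time: 6.5
position: [0.4338, 0.1372, 0.2327]
tool_rot: [0.144, 0.99, 0.0, 0.001]
ft_force: [-0.6, -0.2, -0.5]
grip_width: 0.0214
grip_force: 15.0
```

Request:
{"name": "step_arm", "arguments": {"rows": [[0,0,-0.0015,0,0,0],[0,0,-0.0015,0,0,0],[0,0,-0.0005,0,0,0],[0,0,0,0,0,0],[0,0,0,0,0,0]]}}

```text
time: 7.12
position: [0.4337, 0.1372, 0.2287]
tool_rot: [0.144, 0.99, -0.0, -0.0]
ft_force: [-0.2, 0.6, -1.2]
grip_width: 0.0217
grip_force: 15.0
```

Request:
{"name": "step_arm", "arguments": {"rows": [[0,0,-0.0005,0,0,0],[0,0,-0.0005,0,0,0],[0,0,0,0,0,0],[0,0,0,0,0,0]]}}

```text
time: 7.62
position: [0.4336, 0.1372, 0.2283]
tool_rot: [0.144, 0.99, 0.0, 0.0]
ft_force: [-1.1, 0.2, 5.8]
grip_width: 0.0216
grip_force: 15.0
```

Request:
{"name": "step_arm", "arguments": {"rows": [[0,0,0,0,0,0],[0,0,0,0,0,0],[0,0,0,0,0,0],[0,0,0,0,0,0],[0,0,0.02,0,0,0],[0,0,0.04,0,0,0],[0,0,0.045,0,0,0]], "jaw": 0.05}}

```text
time: 8.5
position: [0.4334, 0.1371, 0.3333]
tool_rot: [0.144, 0.99, -0.0, -0.001]
ft_force: [-0.4, 1.1, 1.2]
grip_width: 0.0498
grip_force: 0.0
```

Request:
{"name": "step_arm", "arguments": {"rows": [[0.002,-0.033,0,0,0,0],[0.003,-0.047,0,0,0,0],[0.003,-0.047,0,0,0,0],[0.003,-0.047,0,0,0,0],[0.003,-0.047,0,0,0,0],[0.003,-0.047,0,0,0,0],[0.003,-0.047,0,0,0,0],[0.003,-0.047,0,0,0,0],[0.003,-0.044,0,0,0,0],[0,0,0,0,0,0],[0,0,0,0,0,0]]}}

```text
time: 9.88
position: [0.4591, -0.2681, 0.3323]
tool_rot: [0.144, 0.99, 0.001, -0.001]
ft_force: [-1.0, -0.6, -0.1]
grip_width: 0.0498
grip_force: 0.0
```

```bash
python3 wr.py .4595 -.269; python3 - <<'E'
from fit import *
c=camera("top"); W=world(c); cv2.imwrite("pics/top1.png",c["pixels"][120:320,150:500])
print("stand lid knob",*edge(W,(.434,.137),.06,.075,.03),"cap",*edge(W,(.434,.137),.038,.047,.06))
print("open copper jar",*edge(W,(.553,.287),.071,.08,.06),*edge(W,(.553,.287),.02,.08,.07))
c=camera("scene"); W=world(c); 
print("open copper jar",*edge(W,(.553,.287),.071,.08,.06),*edge(W,(.553,.287),.02,.08,.07))
E
```

```text
tcp [ 0.4591 -0.2681  0.3323] [ 1.442e-01  9.896e-01  8.000e-04 -9.000e-04] grip 0.04979775107865491 0.0 f [-1.  -0.6 -0.1]
knob [ 0.4589 -0.2694  0.0111  0.4579 -0.2689] 885
cap [ 0.4595 -0.2693  0.0381  0.4566 -0.2685] 7449
jar [ 0.4604 -0.2665  0.0525  0.4361 -0.254 ] 4179
stand lid knob [0.433  0.1376 0.0106 0.433  0.1373] 74 cap [0.4327 0.1378 0.0381 0.4329 0.1372] 761
open copper jar [0.5505 0.2874 0.0342 0.5507 0.2877] 174 [0.5509 0.2876 0.053  0.5484 0.2823] 1550
open copper jar [0.5514 0.2855 0.0359 0.5513 0.2843] 101 [0.5515 0.2831 0.0532 0.5621 0.2708] 1084
```

View pics/top1.png

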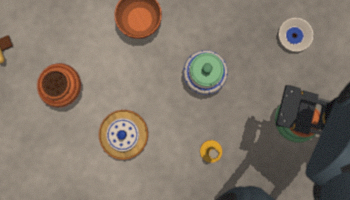

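Request:
{"name": "step_arm", "arguments": {"rows": [[0,-0.001,-0.02,0,0,0],[0,0,-0.02,0,0,0],[0,0,-0.015,0,0,0],[0,0,-0.0095,0,0,0],[0,0,0,0,0,0],[0,0,0,0,0,0]]}}

```text
time: 10.78
position: [0.4599, -0.2699, 0.2686]
tool_rot: [0.144, 0.99, -0.0, 0.0]
ft_force: [-0.2, -0.4, 0.0]
grip_width: 0.0499
grip_force: 0.0
```

Request:
{"name": "step_arm", "arguments": {"rows": [[0,0,0,0,0,0],[0,0,0,0,0,0],[0,0,0,0,0,0],[0,0,0,0,0,0],[0,0,0,0,0,0],[0,0,0,0,0,0]], "jaw": 0.01}}

```text
time: 11.52
position: [0.4597, -0.2698, 0.2684]
tool_rot: [0.144, 0.99, -0.0, 0.0]
ft_force: [-0.6, 0.2, 2.2]
grip_width: 0.0217
grip_force: 15.0
```

Request:
{"name": "step_arm", "arguments": {"rows": [[0,0,0.01,0,0,0],[0,0,0.03,0,0,0],[0,0,0.04,0,0,0],[0,0,0.02,0,0,0],[0,0,0,0,0,0]]}}

```text
time: 12.15
position: [0.4599, -0.2699, 0.3701]
tool_rot: [0.144, 0.99, -0.001, 0.002]
ft_force: [0.1, -0.5, -1.7]
grip_width: 0.0219
grip_force: 15.0
```

Request:
{"name": "step_arm", "arguments": {"rows": [[0.0076,0.028,0,0,0,0],[0.0076,0.05,0,0,0,0],[0.0076,0.05,0,0,0,0],[0.0076,0.05,0,0,0,0],[0.0076,0.05,0,0,0,0],[0.0076,0.05,0,0,0,0],[0.0076,0.05,0,0,0,0],[0.0076,0.05,0,0,0,0],[0.0076,0.05,0,0,0,0],[0.0076,0.05,0,0,0,0],[0.0076,0.05,0,0,0,0],[0.0076,0.0288,0,0,0,0]]}}

```text
time: 13.65
position: [0.5502, 0.2894, 0.3664]
tool_rot: [0.143, 0.99, -0.0, -0.001]
ft_force: [0.4, 0.0, -1.6]
grip_width: 0.0214
grip_force: 15.0
```

Request:
{"name": "step_arm", "arguments": {"rows": [[0,0,0,0,0,0],[0,0,-0.02,0,0,0],[0,0,-0.04,0,0,0],[0,0,-0.02,0,0,0],[0,0,0,0,0,0],[0,0,0,0,0,0]]}}

```text
time: 14.4
position: [0.5511, 0.2864, 0.2886]
tool_rot: [0.144, 0.99, -0.0, 0.0]
ft_force: [-0.4, -0.4, -1.3]
grip_width: 0.0216
grip_force: 15.0
```

```bash
python3 wr.py .551 .287 w2.png
```

```text
tcp [0.5511 0.2864 0.2886] [ 1.442e-01  9.895e-01 -0.000e+00  1.000e-04] grip 0.0216464995146844 14.99982476234436 f [-0.4 -0.4 -1.3]
knob [0.5507 0.287  0.03   0.5376 0.291 ] 4691
cap [ 0.  0.  0. nan nan] 0
jar [0.551  0.287  0.0526 0.5218 0.2964] 6067fit.py:9: RuntimeWarning: Mean of empty slice.
  return np.round([x,y,r,*p.mean(0)],4),len(p)
  ret = um.true_divide(
```

View pics/w2.png

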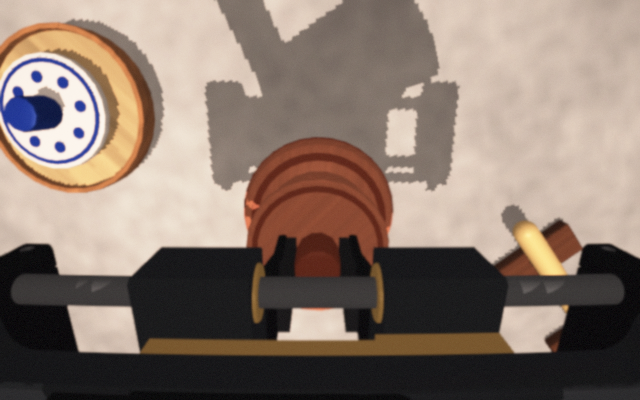

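Request:
{"name": "step_arm", "arguments": {"rows": [[0,0,-0.006,0,0,0],[0,0,-0.006,0,0,0],[0,0,-0.004,0,0,0],[0,0,-0.002,0,0,0],[0,0,-0.001,0,0,0],[0,0,-0.001,0,0,0],[0,0,0,0,0,0],[0,0,0,0,0,0]]}}

```text
time: 15.45
position: [0.5509, 0.2871, 0.2684]
tool_rot: [0.144, 0.99, 0.0, 0.0]
ft_force: [-0.2, 0.1, -0.7]
grip_width: 0.0214
grip_force: 15.0
```

Request:
{"name": "step_arm", "arguments": {"rows": [[0,0,-0.0005,0,0,0],[0,0,-0.0005,0,0,0],[0,0,0,0,0,0],[0,0,0,0,0,0]]}}

```text
time: 15.95
position: [0.5509, 0.287, 0.2684]
tool_rot: [0.144, 0.99, 0.0, 0.0]
ft_force: [-1.3, -0.7, 6.2]
grip_width: 0.0213
grip_force: 15.0
```

Request:
{"name": "step_arm", "arguments": {"rows": [[0,0,0,0,0,0],[0,0,0,0,0,0],[0,0,0,0,0,0],[0,0,0,0,0,0],[0,0,0.02,0,0,0],[0,0,0.03,0,0,0],[0,0,0.015,0,0,0]], "jaw": 0.05}}

```text
time: 16.82
position: [0.5512, 0.2871, 0.3337]
tool_rot: [0.144, 0.99, 0.0, 0.001]
ft_force: [-0.0, -0.1, -1.0]
grip_width: 0.0501
grip_force: 0.0
```

Request:
{"name": "step_arm", "arguments": {"rows": [[0.003,-0.0431,0,0,0,0],[0.003,-0.0431,0,0,0,0],[0.003,-0.0431,0,0,0,0],[0.003,-0.0431,0,0,0,0],[0.003,-0.0431,0,0,0,0],[0.003,-0.0431,0,0,0,0],[0.003,-0.0431,0,0,0,0],[0.003,-0.0431,0,0,0,0],[0,0,0,0,0,0],[0,0,0,0,0,0]]}}

```text
time: 18.08
position: [0.5745, -0.0576, 0.3319]
tool_rot: [0.144, 0.99, 0.0, -0.001]
ft_force: [0.2, 0.7, 0.8]
grip_width: 0.0499
grip_force: 0.0
```

```bash
python3 wr.py .575 -.058;  python3 - <<'E'
from fit import *
for n in ["top","scene"]:
    c=camera(n); W=world(c); s=(.459,-.267)
    print(n,"open celadon jar",*edge(W,s,.071,.08,.06),*edge(W,s,.02,.08,.07))
    s=(.551,.287); m=np.hypot(W[...,0]-s[0],W[...,1]-s[1])<.06; m&=(W[...,2]>.075)&(W[...,2]<.095)
    p=W[m]; A=np.c_[p[:,:2]-s,np.ones(len(p))]; print("copper lid",*edge(W,s,.1,.115,.03),*edge(W,s,.077,.087,.06),"plane",np.round(np.linalg.lstsq(A,p[:,2],rcond=None)[0],4))
E
```

```text
tcp [ 0.5745 -0.0576  0.3319] [ 1.443e-01  9.895e-01  3.000e-04 -6.000e-04] grip 0.04985485783422768 0.0 f [0.2 0.7 0.8]
knob [ 0.5755 -0.058   0.0111  0.5743 -0.0577] 880
cap [ 0.5759 -0.0579  0.0383  0.5729 -0.0573] 7452
jar [ 0.5748 -0.0576  0.0526  0.5484 -0.0493] 4311
top open celadon jar [ 0.4598 -0.2666  0.0345  0.4584 -0.2667] 180 [ 0.4597 -0.2668  0.053   0.4592 -0.2612] 1649
copper lid [0.5493 0.2875 0.0109 0.5495 0.2868] 82 [0.5497 0.2881 0.038  0.549  0.2864] 784 plane [0.0008 0.0039 0.0826]
scene open celadon jar [ 0.4602 -0.2682  0.0362  0.4612 -0.2691] 179 [ 0.4609 -0.2678  0.0523  0.475  -0.274 ] 1700
copper lid [0.5513 0.286  0.0115 0.5526 0.2844] 42 [0.5508 0.2852 0.041  0.5548 0.2796] 344 plane [-0.0209  0.0179  0.0818]
```

Copper lid is seated; next, celadon.

Request:
{"name": "step_arm", "arguments": {"rows": [[0.0005,0,-0.02,0,0,0],[0,0,-0.02,0,0,0],[0,0,-0.015,0,0,0],[0,0,-0.009,0,0,0],[0,0,0,0,0,0],[0,0,0,0,0,0]]}}

```text
time: 18.98
position: [0.5757, -0.0578, 0.2687]
tool_rot: [0.144, 0.99, -0.0, 0.001]
ft_force: [0.2, -0.8, 0.8]
grip_width: 0.0501
grip_force: 0.0
```

Request:
{"name": "step_arm", "arguments": {"rows": [[0,0,0,0,0,0],[0,0,0,0,0,0],[0,0,0,0,0,0],[0,0,0,0,0,0],[0,0,0,0,0,0],[0,0,0,0,0,0]], "jaw": 0.01}}

```text
time: 19.73
position: [0.5754, -0.0578, 0.2684]
tool_rot: [0.144, 0.99, -0.0, 0.0]
ft_force: [-1.0, 0.0, 2.3]
grip_width: 0.0216
grip_force: 15.0
```

Request:
{"name": "step_arm", "arguments": {"rows": [[0,0,0.01,0,0,0],[0,0,0.03,0,0,0],[0,0,0.03,0,0,0],[0,0,0.01,0,0,0],[0,0,0,0,0,0]]}}

```text
time: 20.35
position: [0.5753, -0.0578, 0.3487]
tool_rot: [0.144, 0.99, -0.0, 0.001]
ft_force: [-0.4, -0.3, -1.5]
grip_width: 0.0213
grip_force: 15.0
```

Request:
{"name": "step_arm", "arguments": {"rows": [[-0.0192,-0.0349,0,0,0,0],[-0.0192,-0.0349,0,0,0,0],[-0.0192,-0.0349,0,0,0,0],[-0.0192,-0.0349,0,0,0,0],[-0.0192,-0.0349,0,0,0,0],[-0.0192,-0.0349,0,0,0,0],[0,0,0,0,0,0],[0,0,-0.03,0,0,0],[0,0,-0.03,0,0,0],[0,0,0,0,0,0],[0,0,0,0,0,0]]}}

```text
time: 21.72
position: [0.4605, -0.2668, 0.2884]
tool_rot: [0.144, 0.99, 0.0, -0.0]
ft_force: [0.7, -0.3, -1.0]
grip_width: 0.0216
grip_force: 15.0
```

```bash
python3 wr.py .460 -.267 w3.png 2>/dev/null
```

```text
tcp [ 0.4605 -0.2668  0.2884] [ 1.436e-01  9.896e-01  1.000e-04 -0.000e+00] grip 0.021571576089252503 14.999964237213135 f [ 0.7 -0.3 -1. ]
knob [ 0.46   -0.267   0.03    0.4468 -0.2631] 4816
cap [ 0.  0.  0. nan nan] 0
jar [ 0.4604 -0.2665  0.0526  0.431  -0.2577] 6363
```

View pics/w3.png

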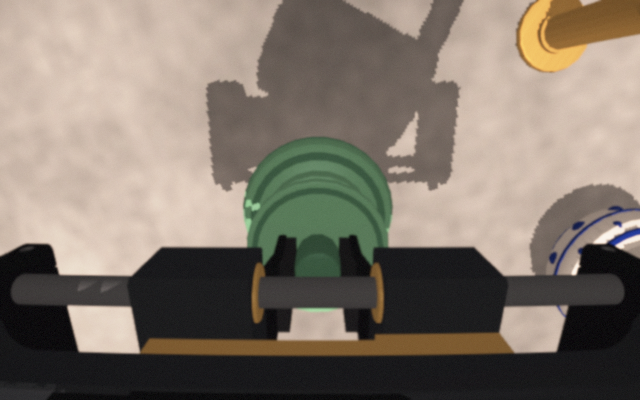

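The celadon lid hangs centred over its green jar (lid around column 319, row 240). I'm lowering it now.

Request:
{"name": "step_arm", "arguments": {"rows": [[0,0,-0.006,0,0,0],[0,0,-0.006,0,0,0],[0,0,-0.004,0,0,0],[0,0,-0.002,0,0,0],[0,0,-0.001,0,0,0],[0,0,-0.001,0,0,0],[0,0,-0.0005,0,0,0],[0,0,-0.0005,0,0,0],[0,0,0,0,0,0],[0,0,0,0,0,0]]}}

```text
time: 23.02
position: [0.4602, -0.2672, 0.2683]
tool_rot: [0.144, 0.99, -0.0, 0.0]
ft_force: [-0.7, 0.6, 7.1]
grip_width: 0.0214
grip_force: 15.0
```

Request:
{"name": "step_arm", "arguments": {"rows": [[0,0,0,0,0,0],[0,0,0,0,0,0],[0,0,0,0,0,0],[0,0,0,0,0,0],[0,0,0.02,0,0,0],[0,0,0.03,0,0,0],[0,0,0.015,0,0,0]], "jaw": 0.05}}

```text
time: 23.9
position: [0.4604, -0.2674, 0.3335]
tool_rot: [0.144, 0.99, -0.001, 0.001]
ft_force: [0.1, 0.2, -0.8]
grip_width: 0.0497
grip_force: 0.0
```

Request:
{"name": "step_arm", "arguments": {"rows": [[-0.003,0.045,0,0,0,0],[-0.003,0.045,0,0,0,0],[-0.003,0.045,0,0,0,0],[-0.003,0.045,0,0,0,0],[-0.003,0.045,0,0,0,0],[-0.003,0.045,0,0,0,0],[-0.003,0.045,0,0,0,0],[-0.003,0.045,0,0,0,0],[-0.003,0.0445,0,0,0,0],[0,0,0,0,0,0],[0,0,0,0,0,0]]}}

```text
time: 25.28
position: [0.4331, 0.1371, 0.3321]
tool_rot: [0.144, 0.99, -0.0, -0.0]
ft_force: [0.2, -0.6, 0.6]
grip_width: 0.05
grip_force: 0.0
```

```bash
python3 - <<'E'
from fit import *
o=get_obs(); c=camera("wrist"); W=world(c,o); s=(.4333,.1373)
print(np.round(o["position"],4),"stand lid",*edge(W,s,.06,.075,.03),*edge(W,s,.038,.047,.06))
for n in ["top","scene"]:
    c=camera(n); W=world(c); s=(.575,-.058)
    print(n,"open porc jar",*edge(W,s,.071,.08,.06),*edge(W,s,.02,.08,.07))
    s=(.46,-.267); print("celadon lid",*edge(W,s,.1,.115,.03),*edge(W,s,.077,.087,.06))
E
```

```text
[0.4331 0.1371 0.3321] stand lid [0.4337 0.1373 0.011  0.4325 0.1376] 643 [0.4338 0.1375 0.0381 0.4313 0.138 ] 5691
top open porc jar [ 0.5741 -0.057   0.0339  0.5746 -0.0578] 164 [ 0.574  -0.0571  0.0526  0.5717 -0.0559] 1555
celadon lid [ 0.4599 -0.2668  0.0107  0.4601 -0.2663] 85 [ 0.46   -0.2672  0.0385  0.4598 -0.2656] 843
scene open porc jar [ 0.5747 -0.0595  0.0362  0.5745 -0.0606] 155 [ 0.574  -0.0598  0.0527  0.5863 -0.0699] 1519
celadon lid [ 0.4606 -0.267   0.0121  0.4622 -0.2688] 77 [ 0.4588 -0.2698  0.0396  0.4666 -0.2712] 586
```

Lowering from 0.3325 to 0.2285 to pick up the porcelain lid on the stand.

Request:
{"name": "step_arm", "arguments": {"rows": [[0,0,-0.03,0,0,0],[0,0,-0.03,0,0,0],[0,0,-0.025,0,0,0],[0,0,-0.013,0,0,0],[0,0,-0.006,0,0,0],[0,0,0,0,0,0],[0,0,0,0,0,0]]}}

```text
time: 26.3
position: [0.4334, 0.1373, 0.2289]
tool_rot: [0.144, 0.99, 0.0, 0.001]
ft_force: [0.9, 0.3, -0.5]
grip_width: 0.05
grip_force: 0.0
```

Request:
{"name": "step_arm", "arguments": {"rows": [[0,0,0,0,0,0],[0,0,0,0,0,0],[0,0,0,0,0,0],[0,0,0,0,0,0],[0,0,0,0,0,0],[0,0,0,0,0,0]], "jaw": 0.01}}

```text
time: 27.05
position: [0.4332, 0.1373, 0.2283]
tool_rot: [0.144, 0.99, 0.0, 0.0]
ft_force: [-0.6, 0.4, 2.2]
grip_width: 0.0216
grip_force: 15.0
```

Request:
{"name": "step_arm", "arguments": {"rows": [[0,0,0.01,0,0,0],[0,0,0.03,0,0,0],[0,0,0.04,0,0,0],[0,0,0.03,0,0,0],[0,0,0.01,0,0,0],[0,0,0,0,0,0]]}}

```text
time: 27.8
position: [0.433, 0.1373, 0.3485]
tool_rot: [0.144, 0.99, 0.0, 0.0]
ft_force: [-0.2, -0.7, -1.4]
grip_width: 0.0217
grip_force: 15.0
```

Request:
{"name": "step_arm", "arguments": {"rows": [[0.0235,-0.0325,0,0,0,0],[0.0235,-0.0325,0,0,0,0],[0.0235,-0.0325,0,0,0,0],[0.0235,-0.0325,0,0,0,0],[0.0235,-0.0325,0,0,0,0],[0.0235,-0.0325,0,0,0,0],[0,0,0,0,0,0],[0,0,-0.03,0,0,0],[0,0,-0.03,0,0,0],[0,0,0,0,0,0],[0,0,0,0,0,0]]}}

```text
time: 29.18
position: [0.574, -0.0572, 0.2882]
tool_rot: [0.144, 0.99, 0.0, -0.0]
ft_force: [-0.2, 0.3, -0.2]
grip_width: 0.0213
grip_force: 15.0
```

```bash
python3 wr.py .5745 -.058 w4.png 2>/dev/null
```

```text
tcp [ 0.574  -0.0572  0.2882] [ 1.436e-01  9.896e-01  1.000e-04 -4.000e-04] grip 0.021260262905687877 14.999941885471344 f [-0.2  0.3 -0.2]
knob [ 0.5737 -0.0577  0.03    0.5607 -0.054 ] 4536
cap [ 0.  0.  0. nan nan] 0
jar [ 0.5746 -0.0574  0.0525  0.5451 -0.0489] 6137
```

View pics/w4.png

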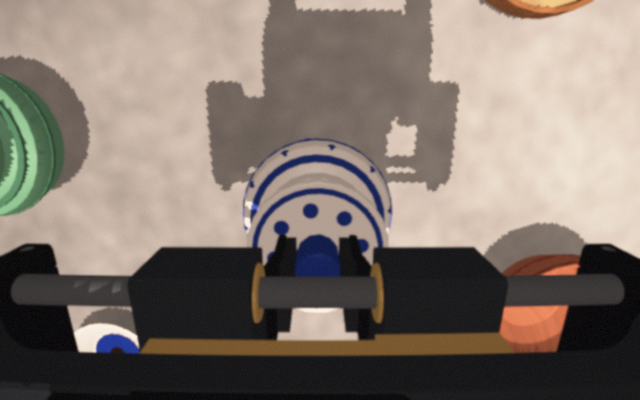

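Request:
{"name": "step_arm", "arguments": {"rows": [[0.0005,0,-0.006,0,0,0],[0,0,-0.006,0,0,0],[0,0,-0.004,0,0,0],[0,0,-0.002,0,0,0],[0,0,-0.001,0,0,0],[0,0,-0.001,0,0,0],[0,0,-0.0005,0,0,0],[0,0,-0.0005,0,0,0],[0,0,0,0,0,0],[0,0,0,0,0,0]]}}

```text
time: 30.48
position: [0.5747, -0.0577, 0.2683]
tool_rot: [0.144, 0.99, -0.0, 0.0]
ft_force: [-1.7, 1.4, 6.2]
grip_width: 0.0216
grip_force: 15.0
```

Request:
{"name": "step_arm", "arguments": {"rows": [[0,0,0,0,0,0],[0,0,0,0,0,0],[0,0,0,0,0,0],[0,0,0,0,0,0],[0,0,0.02,0,0,0],[0,0,0.04,0,0,0],[0,0,0.05,0,0,0],[0,0,0.04,0,0,0],[-0.05,0.03,0,0,0,0],[-0.05,0.03,0,0,0,0],[0,0.03,0,0,0,0],[0,0,0,0,0,0]], "jaw": 0.05}}

```text
time: 31.98
position: [0.4739, 0.0337, 0.4175]
tool_rot: [0.142, 0.99, 0.0, 0.0]
ft_force: [0.6, -0.5, 1.2]
grip_width: 0.05
grip_force: 0.0
```

```bash
python3 - <<'E'
from fit import *
print(get_obs()["time"])
for n in ["top","scene"]:
    c=camera(n); W=world(c); cv2.imwrite(f"pics/end_{n}.png",c["pixels"])
    for k,s in dict(por=(.5745,-.058),cop=(.551,.287),cel=(.46,-.267)).items():
        print(n,k,"knob",*edge(W,s,.1,.115,.03),"cap",*edge(W,s,.077,.087,.06),"jar",*edge(W,s,.02,.068,.07))
    for l in ["singing_bowl","cone_dish","tube_holder"]:
        r=cut_out(l,n)[:1]
        if r: p=W[r[0]["region"]&(c["depth"]>0)]; print(l,np.round((np.percentile(p,2,0)+np.percentile(p,98,0))/2,3))
E
```

```text
31.975
top por knob [ 0.5746 -0.0565  0.0109  0.5742 -0.0566] 78 cap [ 0.5749 -0.057   0.038   0.5788 -0.059 ] 674 jar [ 0.5742 -0.0572  0.0525  0.5774 -0.0595] 448
top cop knob [0.5502 0.2876 0.0111 0.5494 0.2868] 82 cap [0.5496 0.2879 0.0383 0.549  0.2864] 780 jar [0.5503 0.2876 0.0529 0.5447 0.268 ] 669
top cel knob [ 0.4602 -0.2664  0.0109  0.46   -0.2663] 85 cap [ 0.4603 -0.2669  0.0386  0.4598 -0.2656] 842 jar [ 0.4593 -0.2665  0.0529  0.4583 -0.2462] 700
singing_bowl [0.713 0.1   0.027]
cone_dish [ 0.664 -0.281  0.011]
tube_holder [ 0.385 -0.068  0.048]
scene por knob [ 0.5739 -0.0602  0.0118  0.5757 -0.0613] 67 cap [ 0.5755 -0.0595  0.0394  0.5799 -0.0644] 527 jar [ 0.5754 -0.0612  0.0528  0.5968 -0.0782] 981
scene cop knob [0.5526 0.2848 0.0123 0.5521 0.2844] 41 cap [0.5487 0.2863 0.0409 0.5546 0.2794] 339 jar [0.5516 0.2829 0.0535 0.5696 0.2613] 738
scene cel knob [ 0.4589 -0.268   0.0126  0.4621 -0.2688] 74 cap [ 0.4588 -0.2701  0.04    0.4668 -0.2716] 592 jar [ 0.4618 -0.2681  0.0526  0.4874 -0.2791] 1086
singing_bowl [0.713 0.097 0.026]
cone_dish [ 0.662 -0.279  0.01 ]
tube_holder [ 0.392 -0.071  0.047]
```

View pics/end_scene.png

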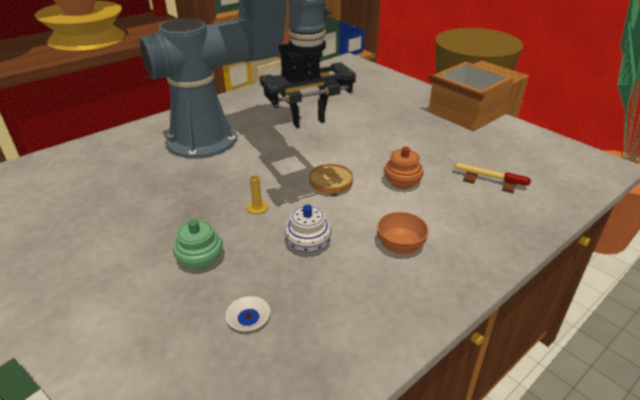

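All three jars have matching lids seated flat: celadon at (198,240), porcelain at (307,222) and copper at (403,165). The stand is empty and the bystanders haven't moved.

```bash
python3 -c "from rig import hand_in; print(hand_in())"
```

```text
the job is handed in; nothing more can be done
None
```

The job is handed in: each lid sits flat on its matching jar, and the final pictures show the stand empty and the jars, bowl, dish and tube holder where they started, in about 32 s of the 96 s allowed.

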